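Load a sample box into the sprung inspection nest

TASK

The sample box stands on edge with its clear lid facing away from the robot: move aside whatever stands close at its back, then tip the box onto its back so that the lid faces up. Load it flat into the inspection nest: press the red sprung carriage back, lower the box onto the deck and let the carriage clamp it squarely against the blue stop. Leave the bottle and the weight standing upright on the bench, and do not disturb the spray can, the loupe or the swab jar.

Things in the scene. Friction and masses are not known exactly. Their poses are not given: they have to be found in the camera images.
- box_centre (a point): Centre of the clear-lidded sample box (dark solar cell inside), 62 (own x) x 82 (own y) x 22 mm (own z, out of the lid), 40 to 80 g. At the start it stands on a long narrow side, 62 mm high, own z level. A light push on the lid near the top edge, along minus own z, topples it on its back; its centre then is 11 mm above the board, about 42 mm further back. Then grasp it across own x (62 mm).
- seat (a point): Where the centre of the box's underside belongs: top of the dark deck of the fixed nest, 24 mm above the bench. Own x level, from blue stop to red carriage; z up. The box's 82 mm length lies along x, either end first. Deck 46 mm wide, open at both sides for fingers; base plate under it 84 mm wide, 8 mm thick. Behind the carriage a bulkhead and screws reach to x = +102 mm, 58 mm high.
- carriage (a joint): Travel of the sprung carriage in m: 0 at rest, 0.034 fully back; grows away from the blue stop. It takes 3 N to start and 6.4 N at the end, and returns by itself. With the box clamped it reads 0.014.
- bottle_centre (a point): Centre of the upright amber bottle (red, black tapered cap): 33 mm diameter, 87 mm high; the centre is 43 mm above its foot. Its cylindrical body ends 54 mm up; grasp it there, below 50 mm. Either the bottle or the weight stands close at the back of the sample box, where the box must fall; the other stands beside, out of the way.
- weight_centre (a point): Centre of the upright bright steel calibration weight with a knob on top: 38 mm diameter, 66 mm high, 0.5 kg; the centre is 33 mm above its foot. Grasp its body at or below this height.
- spray_can: Black spray can, 64 mm diameter, 192 mm high, upright; origin under its centre. A bystander.
- loupe: Black loupe, 37 mm diameter, 34 mm high; origin under its centre. A bystander.
- swab_jar: Clear jar of swabs, 60 mm diameter, 126 mm high, upright; origin under its centre. A bystander.
- stop (a point): Middle of the top edge of the blue fixed stop's inner face, 41 mm to -x of the seat. The stop is 15 mm thick, 60 mm wide and rises only 10 mm above the deck, so a level box whose underside is over it can push the carriage back and then be lowered between the two. Axes as the seat's.
- carriage_face (a point): Middle of the red carriage's clamping face, 20 mm above the deck; faces the stop. The carriage is 64 mm wide, 16 mm thick and rises 40 mm above the deck. At rest the face is 68 mm from the stop, 14 mm less than the box's length. Axes as the seat's.
- board: Grey work board, 8 mm thick, fixed, 170 (x) by 180 mm (y; its edges lie at y = -100 and +80 mm); origin at bench height under it. The sample box, the bottle and the weight stand on it at the start, lid side towards about +x. The bench round it is at height 0; the blue bench mat to the left (world y above 0.32) lies 3 mm higher.
- dispenser: Tall fixed white satellite dispenser on the right of the bench, an obstacle: 0.46 m high, it reaches 0.14 m towards the robot, 0.16 m away from it and 0.16 m to either side of its origin, which lies under its middle. Come round it on the robot's side.
Mind the look-alikes: they are no part of the job. Leave any purple look-alike of the part that bears box_centre alone.

How it is judged:
By the outcome, as a careful person would: the job done as asked, in the order asked, and still so for the second after the job is handed in, with the robot touching nothing.
It also fails if it takes over 72 s, if anything falls off the work surface, if the arm or the gripper's body presses on something with over 40 N, if the wrist force passes 120 N, or if a joint passes its speed limit or range.

ROBOT

A 6-joint arm with a two-finger parallel gripper is mounted at the origin on a cart in front of the work surface, level with it; the furniture and walls round the work are solid. World frame = base frame: x ahead of the robot, y to its left, z up, the work surface at z = 0. Lengths are in m, angles in degrees, forces in N, time in s.
With the tool pointing down it reaches from about 0.35 to 0.875 m from the base axis. Payload 4.2 kg.
Tool frame: the origin (TCP) lies on the centre line of the jaws, within the pads' length; the fingertips stand tip_reach ahead of it and the grasp point (between the pads) is the TCP (tip_reach is the distance from the TCP to the fingertips, in m); z points along the fingers, y is the line along which they close (so a half turn about z gives the same grasp; the last joint's range is limited). The gripper opens to 87 mm and grips with 3 to 60 N. Pads are 19 mm wide; open, the fingers measure 117 mm over their backs; the gripper's body (75 mm by 190 mm) begins 51 mm behind the grasp point.
Start: joints at [85.749, 22.042, 0.453, 0, -68.411, -14.817], TCP at [0.204, 0.591, 0.218] pointing down, gripper open.
Joint ranges: [-179.83, 179.83], [-69.29, 118.12], [-61.27, 80.66], [-181.25, 117.63], [-171.15, -9.14], [-177.46, 177.46]. Speed limits (degrees/s): [159.86, 159.86, 180, 180, 180, 180].

INTERFACE

Orientations are given as a 3x3 rotation matrix whose columns are the frame's x, y, z axes.
In Python, from station import sense, capture, finish_job, tip_reach gives the robot as it stands.
- The arm moves only by the tool arm_command, never from a script. Its argument "deltas" is a list of rows, each a list of 7 numbers: the turn, a rotation vector about the tool's x, y, z in rad, then the shift along the tool's x, y, z in cm, then the closure, from -1 (fully open) to 1 (shut), so that 0 is half open. In form: [[rx, ry, rz, dx, dy, dz, hand], ...]. A call has 1 to 8 rows; each row is the pose to reach, as a shift and turn from the pose commanded when the call began, along the tool's axes at that moment; what a row does not reach only later rows make up. A row lasts 1/12 s, in which the tool goes at most 41.7 mm and 7.16 degrees, less where a joint would pass 70% of its speed; a pose out of reach is approached as far as the arm can. A call with a gripper value outside its range is refused whole. The fingers move at their own pace and stop on an object; the grip force is fixed at half the most. Time passes only in rows, so rows that repeat a pose let the fingers close. It gives the time, the measured TCP pose, the force, the opening and the grip force at its end, in the units of the state.
- sense(): the state, without advancing time (a new reading comes with each control period).
- capture(name): name is "scene" or "top"; returns a dict with "pixels" (384x512x3 uint8, blue, green, red), "fovy" (degrees; the focal length in pixels is half the picture's height over the tangent of half this angle, whatever the lens; pixels are square), "cx", "cy" (the principal point, pixels), "rvec" (rotation vector, rad) and "tvec" (3), from world to camera coordinates, as OpenCV has them. Camera axes: x right, y down, z forward; pixel columns grow to the right and rows downward; lengths in m; the calibration is good to about 2 mm. A picture is of the moment at which its call begins. There is no depth.
- finish_job(): hands the job in; it is judged then, once.
The state is a dict: "time_s": time; "joints": joint angles; "joint_velocities": joint speeds; "effort": joint torques, N m; "tcp_pos": TCP position; "ee_rot": TCP orientation; "wrist_force": force on the tool from outside, world axes, zero at the start; "moment": the same for the moment, N m; "gripper_width": opening from 0.0 (shut) to 1.0 (fully open); "gripper_force": force on a finger pad.
Only numpy, scipy, OpenCV 4.12 (cv2) and the standard library are available. Lean on these libraries where they do the work, as an engineer would, in place of code of your own. Each camera call takes 0.05 s, during which the arm holds its last target. There are 200 camera calls.

## Working session

There is one attempt and no reset: what is moved stays moved. The work goes in short steps, Python scripts to look and compute and a tool call to move; the robot and the scene stay as the last step left them, time stands still between calls to the robot, and variables do not carry over. Pictures are saved under pics/ and viewed, at most 10 in all, crops included, and the job is handed in when it is done.

Besides the shell and the picture viewer there is one more tool, called after "Emit:" as a command line: name --pt "numbers of a row" for each row, then --argument value for the rest. arm_command: Moves the arm, as the interface text tells. Its arguments: {"type":"object","properties":{"deltas":{"type":"array"}},"required":["deltas"]}

```bash
ls; mkdir -p pics
python3 - <<'E'
from station import *
import cv2,numpy as np
s=sense()
print(s['time_s'],s['joints'],s['tcp_pos'],np.round(s['ee_rot'],3).tolist(),s['gripper_width'],tip_reach)
for n in('scene','top'):
    c=capture(n);cv2.imwrite(f'pics/{n}0.png',c['pixels']);print(n,c['fovy'],c['cx'],c['cy'],c['rvec'],c['tvec'])
    R=cv2.Rodrigues(np.array(c['rvec'],float))[0];print(-R.T@np.array(c['tvec']))
E
```

```text
pics
0.0 [ 8.57471658e+01  2.20883415e+01  3.76869758e-01 -2.79893865e-02
 -6.84113561e+01 -1.48174470e+01] [0.20398088 0.59010139 0.21666783] [[0.945, -0.327, -0.001], [-0.327, -0.945, -0.002], [0.0, 0.002, -1.0]] 1.0011384487670447 0.019
scene 51.590638125956715 247.97561764917586 193.63577021145386 [ 2.01475786 -1.30591555  0.54449378] [-0.24759149  0.43058322  0.74683376]
[-0.11464684 -0.33435246  0.82433528]
top 54.19513175694009 260.47164443044926 189.7241731237035 [ 2.04464787 -2.17099178  0.24823354] [0.03639559 0.56765863 0.96966246]
[0.34107698 0.02117705 1.07099219]
```

View pics/scene0.png

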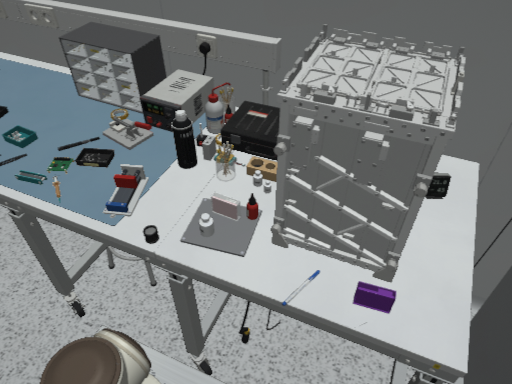

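View pics/top0.png

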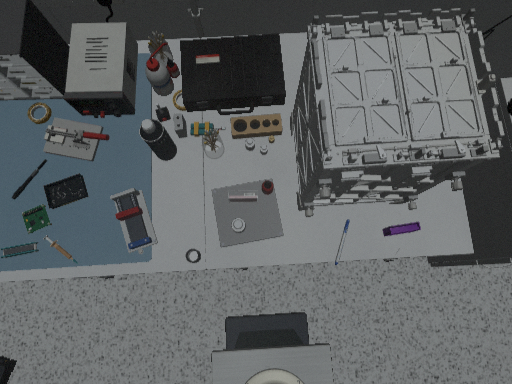

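The weight (top view, ~238,225) stands at the back of the box (~242,197). The bottle is to the right (~267,187), and the nest is on the mat (~133,218). I'll zoom in to measure.

Run:
```python
import cv2,numpy as np
a=cv2.imread('pics/scene0.png');b=cv2.imread('pics/top0.png')
def c(i,x,y,w=80,h=60,k=5):return cv2.resize(i[y:y+h,x:x+w],None,fx=k,fy=k,interpolation=cv2.INTER_CUBIC)
m=np.vstack([np.hstack([c(a,185,190),c(b,208,175,80,60)]),np.hstack([c(a,95,160),c(b,95,188)])])
for x in range(0,800,50):cv2.line(m,(x,0),(x,599),(0,255,255) if x==400 else (90,140,90),1)
for y in range(0,600,50):cv2.line(m,(0,y),(799,y),(0,255,255) if y==300 else (90,140,90),1)
cv2.imwrite('pics/m1.png',m)
```

```text
(no output)
```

View pics/m1.png

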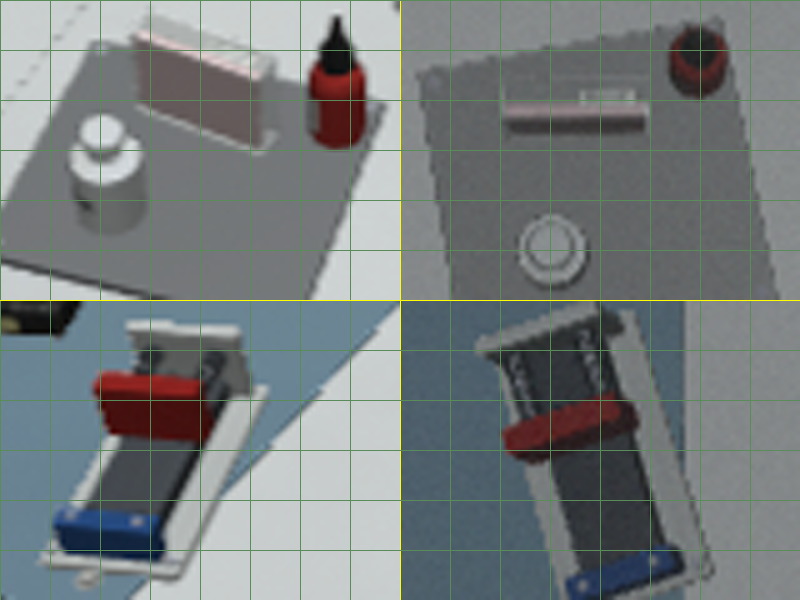

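```bash
cat > h.py <<'E'
import cv2,numpy as np
from scipy.optimize import least_squares
from station import *
def cam(n):
    c=capture(n);f=192/np.tan(np.radians(c['fovy']/2))
    return dict(K=np.array([[f,0,c['cx']],[0,f,c['cy']],[0,0,1]]),r=np.array(c['rvec'],float),t=np.array(c['tvec'],float),im=c['pixels'].copy())
def proj(c,P): return cv2.projectPoints(np.array(P,float).reshape(-1,1,3),c['r'],c['t'],c['K'],None)[0].reshape(-1,2)
def ray(c,uv,z):
    R=cv2.Rodrigues(c['r'])[0];o=-R.T@c['t'];d=R.T@np.linalg.inv(c['K'])@[uv[0],uv[1],1];return (o+d*(z-o[2])/d[2])[:2]
def T(p,L,z0):  # p=(x,y,yaw)
    L=np.array(L,float);c,s=np.cos(p[2]),np.sin(p[2])
    return np.c_[p[0]+c*L[:,0]-s*L[:,1],p[1]+s*L[:,0]+c*L[:,1],z0+L[:,2]]
def boxedges(x0,x1,y0,y1,z0,z1):
    v=np.array([[x,y,z] for x in(x0,x1) for y in(y0,y1) for z in(z0,z1)])
    return [(v[i],v[j]) for i in range(8) for j in range(i) if np.isclose(v[i],v[j]).sum()==2]
def fit(p0,obs,z0):
    r=least_squares(lambda p:np.concatenate([(proj(c,T(p,[L],z0))[0]-uv) for c,L,uv in obs]),p0)
    return r.x,r.fun.reshape(-1,2)
E
cat > m.py <<'E'
from h import *
S=cam('scene');C=cam('top')
ps=lambda x,y,x0,y0:np.array([x0+x/5-.4,y0+y/5-.4])
A=lambda x,y:ps(x,y,185,190)
B=lambda x,y:ps(x-400,y,208,175)
D=lambda x,y:ps(x,y-300,95,160)
E=lambda x,y:ps(x-400,y-300,95,188)
print('weight',ray(S,A(102,130),.074),ray(C,B(552,245),.074),'bottle',ray(S,A(337,20),.095),ray(C,B(697,42),.095))
print('board',ray(C,B(417,75),.008),ray(C,B(718,22),.008))
# box: local x=lid normal, y long, z up from board
ob=[(S,(-.011,.041,.062),A(133,38)),(S,(-.011,.041,0),A(137,105)),(S,(-.011,-.041,0),A(262,150)),(S,(-.011,-.041,.062),A(265,80)),
(C,(-.011,.041,.062),B(505,112)),(C,(-.011,-.041,.062),B(648,112)),(C,(-.011,.041,0),B(505,130)),(C,(-.011,-.041,0),B(645,132))]
b,e=fit([.5,.05,0],ob,.008);print('box',b,np.degrees(b[2]),'\n',e.round(1).tolist())
on=[(C,(.043,.032,.04),E(503,430)),(C,(.043,-.032,.04),E(618,393)),(C,(-.041,.03,.01),E(567,577)),(C,(-.041,-.03,.01),E(680,546)),
(S,(-.041,.03,.01),D(62,510)),(S,(-.041,-.03,.01),D(160,517)),(S,(.043,.032,.04),D(100,373)),(S,(.043,-.032,.04),D(208,380))]
for z in(.024,.027):
    n,e=fit([.45,.35,0],on,z);print('nest',z,n,np.degrees(n[2]),'\n',e.round(1).tolist(),(e**2).sum())
n,_=fit([.45,.35,0],on,.024)
def draw(c,x,y,k=5,w=80,h=60):
    im=cv2.resize(c['im'][y:y+h,x:x+w],None,fx=k,fy=k,interpolation=cv2.INTER_CUBIC)
    L=[(T(b,q,.008)) for q in boxedges(-.011,.011,-.041,.041,0,.062)]
    for q in boxedges(-.056,-.041,-.03,.03,0,.01)+boxedges(.027,.043,-.032,.032,0,.04)+boxedges(-.056,.102,-.042,.042,-.024,-.016):L.append(T(n,q,.024))
    for q in L:
        u=((proj(c,q)-[x,y]+.5)*k).astype(int);cv2.line(im,tuple(map(int,u[0])),tuple(map(int,u[1])),(0,255,0),1)
    return im
cv2.imwrite('pics/ov.png',np.vstack([np.hstack([draw(S,185,190),draw(C,208,175)]),np.hstack([draw(S,95,160),draw(C,95,188)])]))
E
python3 m.py
```

```text
weight [0.47727483 0.06571033] [0.47745501 0.0680074 ] bottle [ 0.58145475 -0.02124699] [ 0.57908494 -0.01564477]
board [0.59024315 0.14464258] [ 0.61159137 -0.03196244]
box [ 0.56194269  0.05052483 -0.04968625] -2.8468122761023285 
 [[-1.1, -1.9], [-0.2, 0.4], [0.1, 0.9], [-1.2, -0.8], [-0.6, -0.2], [0.9, -0.5], [1.1, 0.5], [1.5, -0.2]]
nest 0.024 [0.49337099 0.35399109 0.2861138 ] 16.393113467778505 
 [[0.8, 0.1], [0.6, -0.4], [0.7, 0.7], [-0.7, -0.6], [-0.5, -0.6], [0.1, -0.1], [-0.2, -0.4], [-0.9, -0.0]] 4.720783966803035
nest 0.027 [0.49233843 0.35256125 0.28614488] 16.394893729709977 
 [[0.9, 0.2], [0.8, -0.3], [0.9, 0.9], [-0.5, -0.3], [-0.6, -0.9], [0.0, -0.4], [-0.3, -0.9], [-0.9, -0.4]] 6.975070338999279
```

View pics/ov.png

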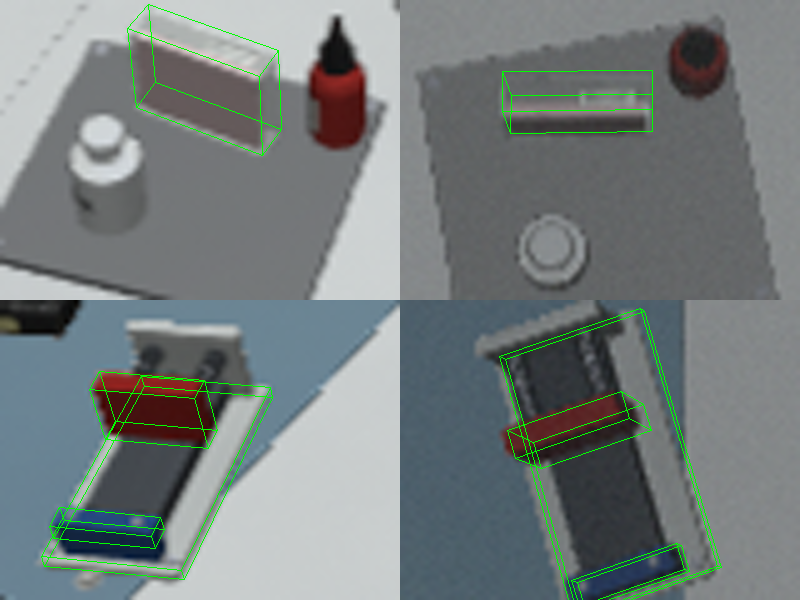

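The box overlay fits. In the top view the nest overlay is a few pixels off at the carriage, so I'll refit it from colour silhouettes.

```bash
cat > n.py <<'E'
from h import *
from scipy.optimize import minimize
S=cam('scene');C=cam('top')
Z=.024
G={'r':(.027,.043,-.032,.032,0,.04),'b':(-.056,-.041,-.03,.03,-.008,.01)}
roi={id(S):(95,160,80,60),id(C):(95,188,80,60)}
def masks(c):
    x,y,w,h=roi[id(c)];im=c['im'][y:y+h,x:x+w].astype(float);b,g,r=im[...,0],im[...,1],im[...,2]
    return {'r':(r>1.7*g)&(r>60),'b':(b>1.9*r)&(b>60)}
def sil(c,p,q,k=8):
    x,y,w,h=roi[id(c)];v=np.array([e for ed in boxedges(*q) for e in ed])
    u=(proj(c,T(p,v,Z))-[x,y]+.5)*k
    im=np.zeros((h*k,w*k),np.uint8);cv2.fillConvexPoly(im,cv2.convexHull((u*16).astype(np.int32)),255,shift=4)
    return cv2.resize(im,(w,h),interpolation=cv2.INTER_AREA)/255.
def cost(p,cs,parts='rb'): return sum(np.abs(sil(c,p,G[k])-masks(c)[k]).sum() for c in cs for k in parts)
p0=np.array([.4934,.354,.286])
for nm,cs in(('both',[S,C]),('scene',[S]),('top',[C])):
    best=None
    sim=np.array([p0]+[p0+d for d in([.006,0,0],[0,.006,0],[0,0,.06])])
    r=minimize(cost,p0,args=(cs,),method='Nelder-Mead',options=dict(initial_simplex=sim,xatol=1e-4))
    print(nm,r.x,np.degrees(r.x[2]),r.fun,[m.sum() for c in cs for m in masks(c).values()],[cost(r.x,[c],k) for c in cs for k in 'rb'])
E
python3 n.py; sed -i 's/n,_=fit(\[.45,.35,0\],on,.024)/import sys;n=np.array(eval(sys.argv[1]))/' m.py
```

```text
both [0.49485789 0.35735983 0.26888076] 15.405732923859563 318.4392156862745 [np.int64(256), np.int64(164), np.int64(125), np.int64(85)] [np.float64(59.529411764705884), np.float64(64.12156862745098), np.float64(126.25490196078431), np.float64(68.53333333333333)]
scene [0.49406197 0.35405422 0.25279726] 14.484216030516777 112.72941176470587 [np.int64(256), np.int64(164)] [np.float64(62.52941176470588), np.float64(50.2)]
top [0.49396167 0.36279026 0.27514294] 15.76452932562926 188.6313725490196 [np.int64(125), np.int64(85)] [np.float64(124.09411764705882), np.float64(64.53725490196078)]
```

```bash
sed -i "s/-.03,.03,-.008,.01/-.03,.03,-.016,.01/; s/(r>1.7\*g)&(r>60)/(r>1.6*g)\&(r>40)/; s/(b>1.9\*r)&(b>60)/(b>1.9*r)\&(b>40)\&(b>1.35*g)/" n.py
cat >> n.py <<'E'
big=[]
for c in(S,C):
    x,y,w,h=roi[id(c)];im=cv2.resize(c['im'][y:y+h,x:x+w],None,fx=5,fy=5,interpolation=cv2.INTER_CUBIC)
    mk=masks(c);o=np.zeros((h,w,3),np.uint8);o[mk['r']]=(0,0,255);o[mk['b']]=(255,0,0);o=cv2.resize(o,None,fx=5,fy=5,interpolation=cv2.INTER_NEAREST)
    for q in list(G.values())+[(-.056,.102,-.042,.042,-.024,-.016)]:
        for e in boxedges(*q):
            for I in(im,o):
                u=((proj(c,T(p0 if 0 else rb,np.array(e),Z))-[x,y]+.5)*5).astype(int) if 0 else None
    big.append(np.hstack([im,o]))
cv2.imwrite('pics/mk.png',np.vstack(big))
E
python3 n.py
```

```text
both [0.49555189 0.3578394  0.26513664] 15.191210700839578 288.18823529411765 [np.int64(270), np.int64(173), np.int64(141), np.int64(86)] [np.float64(45.086274509803914), np.float64(55.09803921568627), np.float64(108.30588235294118), np.float64(79.69803921568628)]
scene [0.49588198 0.35581214 0.23478538] 13.452211580349442 95.69019607843137 [np.int64(270), np.int64(173)] [np.float64(42.290196078431364), np.float64(53.4)]
top [0.49423778 0.36243061 0.2596349 ] 14.875983716045715 182.43529411764706 [np.int64(141), np.int64(86)] [np.float64(107.0156862745098), np.float64(75.41960784313726)]
```

View pics/mk.png

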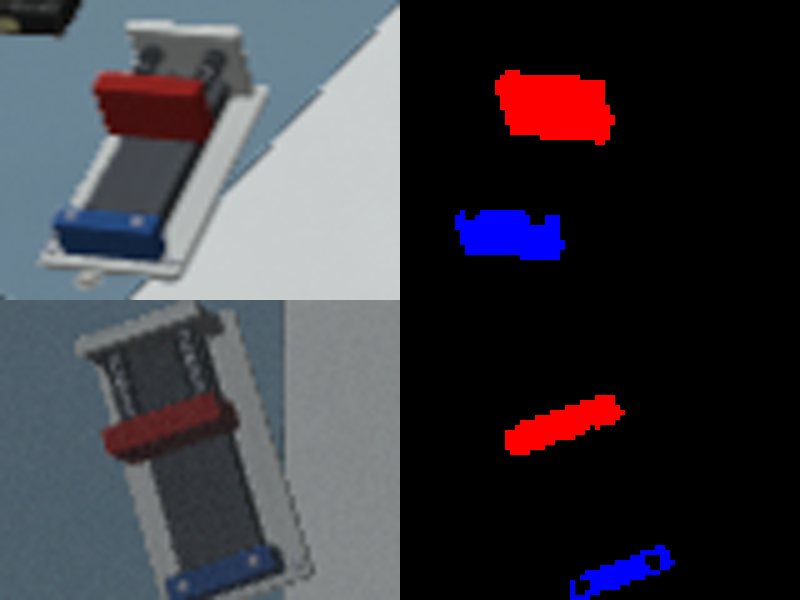

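Run:
```python
from h import *
S=cam('scene');C=cam('top')
D=lambda x,y:np.array([95+x/5-.4,160+y/5-.4])
E=lambda x,y:np.array([95+x/5-.4,188+(y-300)/5-.4])
def yaw(a,b,off):d=b-a;return np.degrees(np.arctan2(d[1],d[0]))+off
z=.008
print('plateR',yaw(ray(S,D(185,278),z),ray(S,D(267,90),z),0),yaw(ray(C,E(313,570),z),ray(C,E(232,312),z),0))
print(' corner',ray(S,D(185,278),z),ray(C,E(313,570),z))
print('carr',yaw(ray(S,D(208,80),.064),ray(S,D(100,73),.064),-90),yaw(ray(C,E(212,396),.064),ray(C,E(105,433),.064),-90))
print('stop',yaw(ray(S,D(160,217),.034),ray(S,D(62,210),.034),-90),yaw(ray(C,E(275,547),.034),ray(C,E(167,577),.034),-90))
print('bulk',yaw(ray(S,D(238,27),.058),ray(S,D(127,22),.058),-90),yaw(ray(C,E(197,302),.058),ray(C,E(77,345),.058),-90))
print('deckR',yaw(ray(S,D(167,213),.024),ray(S,D(205,140),.024),0),yaw(ray(C,E(268,545),.024),ray(C,E(235,430),.024),0))
```

```text
plateR 18.26010512666048 17.150404531162394
 corner [0.44691585 0.29197676] [0.44924578 0.30029976]
carr 18.140777514043265 16.41679094250084
stop 18.11800018099784 12.332052543624073
bulk 19.622498515954874 17.34086612561721
deckR 15.829881963154508 16.002228021188724
```

```bash
cat > d.py <<'E'
import sys,numpy as np
from station import sense
from scipy.spatial.transform import Rotation as Ro
# usage: d.py x y z heading_deg(of tool y)
a=list(map(float,sys.argv[1:]))
s=sense();R=np.array(s['ee_rot']);p=np.array(s['tcp_pos'])
print('t',round(s['time_s'],2),'p',p.round(4),'head',round(np.degrees(np.arctan2(R[1,1],R[0,1])),2),'w',round(s['gripper_width'],3),'gf',s['gripper_force'],'F',np.round(s['wrist_force'],1),'j',np.round(s['joints']).tolist())
if len(a)==4:
    h=np.radians(a[3]);y=np.array([np.cos(h),np.sin(h),0]);z=np.array([0,0,-1.]);G=np.c_[np.cross(y,z),y,z]
    print('rot',Ro.from_matrix(R.T@G).as_rotvec().round(3),'shift cm',(100*R.T@(np.array(a[:3])-p)).round(2))
E
python3 d.py .477 .067 .2 -92.85
python3 - <<'E'
from h import *
C=cam('top');S=cam('scene')
print('loupe',ray(C,(193,256),.02),ray(S,(151,234),.02),'can foot',ray(S,(187,160),0),ray(C,(168,153),0),'jar',ray(C,(215,150),.0),'place?',ray(C,(196,215),0), 'mat edge',ray(C,(203,200),0))
E
```

```text
t 0.5 p [0.2041 0.5907 0.2177] head -109.07 w 0.997 gf 0.0 F [-0.7  0.2 -0.2] j [86.0, 22.0, 0.0, -0.0, -68.0, -15.0]
rot [ 0.     0.    -0.283] shift cm [42.9  40.57  1.77]
loupe [0.40253366 0.19868115] [0.40305397 0.19372476] can foot [0.73271048 0.28155697] [0.71191629 0.27027763] jar [0.71308739 0.1297975 ] place? [0.51966887 0.19102151] mat edge [0.56250427 0.16973802]
```

Emit:
arm_command --pt "0 0 -0.1 3 2.8 0 -1" --pt "0 0 -0.2 6 5.6 0 -1" --pt "0 0 -0.28 9 8.5 0 -1" --pt "0 0 -0.28 12 11.3 0 -1" --pt "0 0 -0.28 15 14.2 0 -1" --pt "0 0 -0.28 18 17 0 -1" --pt "0 0 -0.28 21 19.8 0 -1" --pt "0 0 -0.28 24 22.6 0 -1"

```text
time_s: 1.27
tcp_pos: [0.3576, 0.2969, 0.2182]
ee_rot: [[0.999, -0.052, 0.001], [-0.052, -0.999, 0.001], [0.001, -0.001, -1.0]]
wrist_force: [0.6, -0.6, 0.7]
gripper_width: 0.997
gripper_force: 0.0
```

```bash
python3 d.py .477 .067 .13 -92.85
```

```text
t 1.27 p [0.3576 0.2969 0.2182] head -92.99 w 0.997 gf 0.0 F [ 0.6 -0.6  0.7] j [60.0, 6.0, -21.0, 0.0, -63.0, 27.0]
rot [-0.001 -0.001 -0.002] shift cm [13.11 22.34  8.81]
```

Emit:
arm_command --pt "0 0 0 1.8 3 0 -1" --pt "0 0 0 3.6 6 0 -1" --pt "0 0 0 5.4 9 1.5 -1" --pt "0 0 0 7.2 12.2 3.5 -1" --pt "0 0 0 9 15.2 5.5 -1" --pt "0 0 0 11 18.5 7.5 -1" --pt "0 0 0 13.1 22.3 8.8 -1" --pt "0 0 0 13.1 22.3 8.8 -1"

```text
time_s: 1.93
tcp_pos: [0.4761, 0.0644, 0.1272]
ee_rot: [[0.998, -0.059, -0.005], [-0.059, -0.998, -0.002], [-0.005, 0.003, -1.0]]
wrist_force: [0.7, 0.2, 0.3]
gripper_width: 0.998
gripper_force: 0.0
```

```bash
python3 d.py .477 .067 .036 -92.85
python3 - <<'E'
from h import *
s=sense();p=np.array(s['tcp_pos']);R=np.array(s['ee_rot'])
out=[]
for n,x,y in(('scene',165,150),('top',200,150)):
    c=cam(n);w,h=130,90;im=cv2.resize(c['im'][y:y+h,x:x+w],None,fx=4,fy=4,interpolation=cv2.INTER_CUBIC)
    for L in([0,.0435,.019],[0,-.0435,.019],[0,0,0]):
        u=(proj(c,[p+R@L])[0]-[x,y]+.5)*4;cv2.circle(im,tuple(map(int,u)),3,(0,255,0),1)
    out.append(im)
cv2.imwrite('pics/g1.png',cv2.resize(np.hstack(out),(800,277)))
E
```

```text
t 1.93 p [0.4761 0.0644 0.1272] head -93.37 w 0.998 gf 0.0 F [0.7 0.2 0.3] j [27.0, 13.0, -27.0, -0.0, -50.0, 59.0]
rot [ 0.003  0.005 -0.009] shift cm [ 0.12 -0.29  9.12]
```

View pics/g1.png

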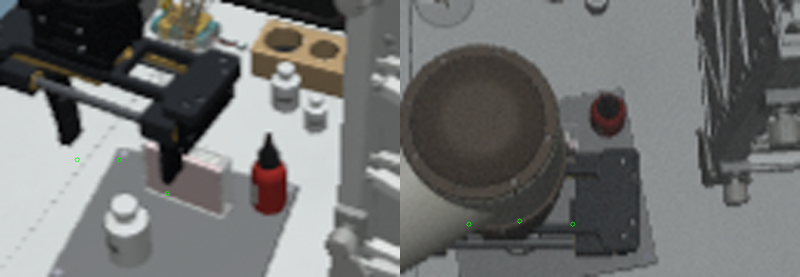

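The projected tip marks lie about 5 px below the imaged fingertips. I'll lower the open fingers around the weight and compare directly before closing.

Emit:
arm_command --pt "0.003 0.005 0 0.1 -0.2 1.5 -1" --pt "0.003 0.005 0 0.1 -0.3 3 -1" --pt "0.003 0.005 0 0.1 -0.3 4.5 -1" --pt "0.003 0.005 0 0.1 -0.3 6 -1" --pt "0.003 0.005 0 0.1 -0.3 7.5 -1" --pt "0.003 0.005 0 0.1 -0.3 8.6 -1" --pt "0.003 0.005 0 0.1 -0.3 8.6 -1"

```text
time_s: 2.62
tcp_pos: [0.4761, 0.0731, 0.0427]
ee_rot: [[0.999, -0.051, 0.003], [-0.051, -0.999, 0.002], [0.003, -0.002, -1.0]]
wrist_force: [-0.7, -0.2, 0.4]
gripper_width: 0.999
gripper_force: 0.0
```

```bash
python3 d.py .477 .067 .036 -92.85
python3 - <<'E'
from h import *
s=sense();p=np.array(s['tcp_pos']);R=np.array(s['ee_rot'])
c=cam('scene');x,y,w,h=185,180,100,75;k=8
im=cv2.resize(c['im'][y:y+h,x:x+w],None,fx=k,fy=k,interpolation=cv2.INTER_CUBIC)
for q in boxedges(-.0095,.0095,.0435,.0585,-.03,.019)+boxedges(-.0095,.0095,-.0585,-.0435,-.03,.019):
    u=((proj(c,p+np.array(q)@R.T)-[x,y]+.5)*k).astype(int);cv2.line(im,tuple(map(int,u[0])),tuple(map(int,u[1])),(0,255,0),1)
cv2.imwrite('pics/g2.png',im)
E
```

```text
t 2.62 p [0.4761 0.0731 0.0427] head -92.91 w 0.999 gf 0.0 F [-0.7 -0.2  0.4] j [28.0, 21.0, -32.0, -0.0, -37.0, 59.0]
rot [-0.002 -0.003 -0.001] shift cm [0.12 0.6  0.67]
```

View pics/g2.png

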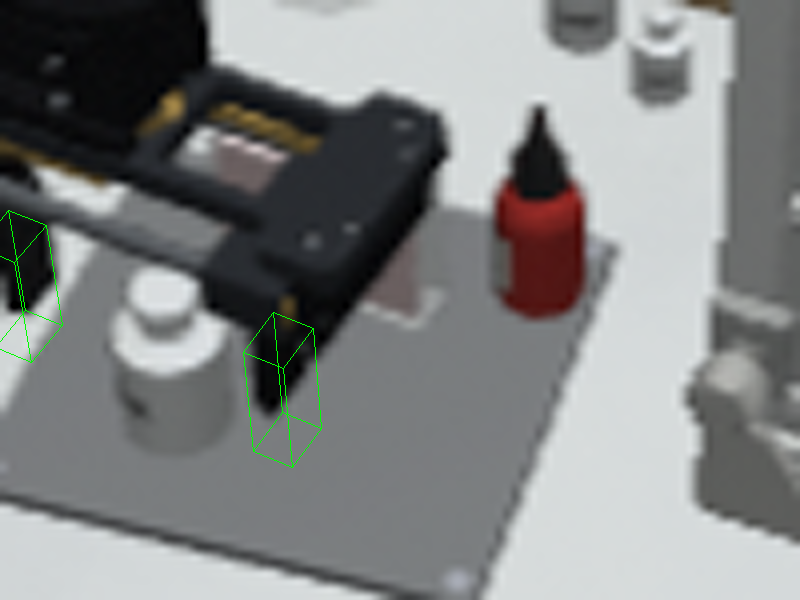

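Run:
```python
from h import *
S=cam('scene');C=cam('top')
P=[np.c_[cv2.Rodrigues(c['r'])[0],c['t']] for c in(S,C)]
f=lambda a,c:(np.linalg.inv(c['K'])@[a[0],a[1],1])[:2]
for n,a,b in(('far',(240,58),(637,150)),('near',(195,103),(638,252))):
    a=np.array(a)/3.077+[165,150];b=(np.array(b)-[400,0])/3.077+[200,150]
    X=cv2.triangulatePoints(P[0],P[1],f(a,S).reshape(2,1),f(b,C).reshape(2,1))[:,0];X=X[:3]/X[3]
    print(n,X,proj(S,[X])[0]-a,proj(C,[X])[0]-b)
cv2.imwrite('pics/t2.png',cv2.resize(C['im'][150:240,190:310],None,fx=6,fy=6,interpolation=cv2.INTER_CUBIC))
s=sense();print(s['time_s'],s['tcp_pos'])
```

```text
far [ 0.506283   -0.03150439  0.24195922] [-0.61980933  0.14896099] [ 0.50554653 -0.39613371]
near [ 0.43186365 -0.02873749  0.2572131 ] [-2.12619169  0.44147044] [ 1.67176968 -1.31814624]
2.7667 [0.47803977 0.0732747  0.04486986]
```

Emit:
arm_command --pt "0 0 0 0 0.4 0.3 -1" --pt "0 0 0 0 0.5 0.6 -1" --pt "0 0 0 0 0.5 0.6 0.5" --pt "0 0 0 0 0.5 0.6 0.5" --pt "0 0 0 0 0.5 0.6 0.5" --pt "0 0 0 0 0.5 0.6 0.5" --pt "0 0 0 0 0.5 0.6 0.5" --pt "0 0 0 0 0.5 0.6 0.5"

```text
time_s: 3.43
tcp_pos: [0.4772, 0.067, 0.0378]
ee_rot: [[0.999, -0.053, 0.005], [-0.053, -0.999, 0.003], [0.005, -0.003, -1.0]]
wrist_force: [0.6, -0.9, 0.7]
gripper_width: 0.631
gripper_force: 0.0
```

Emit:
arm_command --pt "0 0 0 0 0 0 1" --pt "0 0 0 0 0 0 1" --pt "0 0 0 0 0 0 1" --pt "0 0 0 0 0 0 1" --pt "0 0 0 0 0 0 1" --pt "0 0 0 0 0 0 1" --pt "0 0 0 0 0 0 1" --pt "0 0 0 0 0 0 1"

```text
time_s: 4.1
tcp_pos: [0.4777, 0.0675, 0.038]
ee_rot: [[0.999, -0.053, 0.006], [-0.053, -0.999, 0.003], [0.006, -0.004, -1.0]]
wrist_force: [0.4, 3.1, 1.1]
gripper_width: 0.42
gripper_force: 30.0
```

Emit:
arm_command --pt "0 0 0 0 0 -1.5 1" --pt "0 0 0 0 0 -3 1" --pt "0 0 0 0 -1.5 -4 1" --pt "0 0 0 0 -4 -4 1" --pt "0 0 0 0.5 -6.5 -4 1" --pt "0 0 0 1 -9 -4 1" --pt "0 0 0 2 -11.5 -4 1" --pt "0 0 0 2.6 -13.9 -4 1"

```text
time_s: 4.77
tcp_pos: [0.5089, 0.2041, 0.0766]
ee_rot: [[0.999, -0.054, 0.001], [-0.054, -0.999, -0.0], [0.001, 0.0, -1.0]]
wrist_force: [0.2, 1.2, -4.8]
gripper_width: 0.42
gripper_force: 29.9
```

Emit:
arm_command --pt "0 0 0 0 0 0 1" --pt "0 0 0 0 0 1.5 1" --pt "0 0 0 0 0 3 1" --pt "0 0 0 0 0 4 1" --pt "0 0 0 0 0 4.4 1" --pt "0 0 0 0 0 4.6 1" --pt "0 0 0 0 0 4.7 1" --pt "0 0 0 0 0 4.7 1"

```text
time_s: 5.43
tcp_pos: [0.5107, 0.2044, 0.0315]
ee_rot: [[0.999, -0.053, 0.005], [-0.053, -0.999, 0.003], [0.005, -0.003, -1.0]]
wrist_force: [-0.3, 0.4, -4.7]
gripper_width: 0.419
gripper_force: 29.9
```

```bash
python3 d.py .51 .205 .03 -92.85
```

```text
t 5.43 p [0.5107 0.2044 0.0315] head -93.03 w 0.419 gf 29.90124940406531 F [-0.3  0.4 -4.7] j [39.0, 27.0, -23.0, 0.0, -40.0, 48.0]
rot [-0.003 -0.005 -0.003] shift cm [-0.07 -0.05  0.15]
```

Emit:
arm_command --pt "0 0 0 0 0 0.05 1" --pt "0 0 0 0 0 0.1 1" --pt "0 0 0 0 0 0.15 1" --pt "0 0 0 0 0 0.15 1"

```text
time_s: 5.77
tcp_pos: [0.5105, 0.2046, 0.0301]
ee_rot: [[0.999, -0.053, 0.006], [-0.053, -0.999, 0.003], [0.005, -0.003, -1.0]]
wrist_force: [-1.2, -0.7, -4.6]
gripper_width: 0.416
gripper_force: 29.9
```

Emit:
arm_command --pt "0 0 0 0 0 0.1 1" --pt "0 0 0 0 0 0.15 1" --pt "0 0 0 0 0 0.2 1" --pt "0 0 0 0 0 0.2 1"

```text
time_s: 6.1
tcp_pos: [0.5109, 0.2047, 0.0299]
ee_rot: [[0.999, -0.052, 0.006], [-0.052, -0.999, 0.003], [0.006, -0.003, -1.0]]
wrist_force: [-3.2, -1.2, 8.3]
gripper_width: 0.42
gripper_force: 30.0
```

Emit:
arm_command --pt "0 0 0 0 0 -0.05 1" --pt "0 0 0 0 0 -0.1 0.5" --pt "0 0 0 0 0 -0.1 -1" --pt "0 0 0 0 0 -0.1 -1" --pt "0 0 0 0 0 -0.1 -1" --pt "0 0 0 0 0 -0.1 -1" --pt "0 0 0 0 0 -0.1 -1" --pt "0 0 0 0 0 -0.1 -1"

```text
time_s: 6.77
tcp_pos: [0.5106, 0.2046, 0.0286]
ee_rot: [[0.999, -0.053, 0.005], [-0.053, -0.999, 0.003], [0.005, -0.003, -1.0]]
wrist_force: [-0.2, -0.4, -0.8]
gripper_width: 0.786
gripper_force: 0.0
```

Emit:
arm_command --pt "0 0 0 0 0 -2 -1" --pt "0 0 0 0 0 -4 -1" --pt "0 0 0 0 0 -6.5 -1" --pt "0 0 0 0 0 -9 -1" --pt "0 0 0 0 0 -10.5 -0.5" --pt "0 0 0 0 0 -11 0.5" --pt "0 0 0 0 0 -11 1" --pt "0 0 0 0 0 -11 1"

```text
time_s: 7.43
tcp_pos: [0.5093, 0.2039, 0.1379]
ee_rot: [[0.999, -0.053, 0.004], [-0.053, -0.999, 0.002], [0.004, -0.003, -1.0]]
wrist_force: [-0.2, 0.6, -1.1]
gripper_width: 0.781
gripper_force: 0.0
```

```bash
python3 d.py .603 .05 .10 -92.85
```

```text
t 7.43 p [0.5093 0.2039 0.1379] head -93.05 w 0.781 gf 0.0 F [-0.2  0.6 -1.1] j [39.0, 19.0, -17.0, 0.0, -54.0, 48.0]
rot [-0.003 -0.004 -0.003] shift cm [10.16 14.88  3.79]
```

Emit:
arm_command --pt "0 0 0 3 2 0 1" --pt "0 0 0 6 4 0 1" --pt "0 0 0 8 6.5 0 1" --pt "0 0 0 9.5 9 0 1" --pt "0 0 0 10 12 0 1" --pt "0 0 0 10.1 14.8 0 1" --pt "0 0 0 10.1 14.8 2 1" --pt "0 0 0 10.1 14.8 4 1"

```text
time_s: 8.1
tcp_pos: [0.603, 0.0492, 0.0973]
ee_rot: [[0.998, -0.056, 0.005], [-0.056, -0.998, 0.003], [0.004, -0.003, -1.0]]
wrist_force: [0.6, 0.5, -0.3]
gripper_width: 0.174
gripper_force: 0.0
```

Emit:
arm_command --pt "0 0 0 0 0 1 1" --pt "0 0 0 0 0 2 1" --pt "0 0 0 0 0 2.4 1" --pt "0 0 0 0 0 2.4 1"

```text
time_s: 8.43
tcp_pos: [0.6026, 0.0514, 0.0733]
ee_rot: [[0.999, -0.052, 0.003], [-0.052, -0.999, 0.002], [0.002, -0.002, -1.0]]
wrist_force: [-0.7, -0.9, 0.5]
gripper_width: 0.009
gripper_force: 0.0
```

```bash
python3 d.py .603 .05 .075 -92.85
```

```text
t 8.43 p [0.6026 0.0514 0.0733] head -92.99 w 0.009 gf 0.0 F [-0.7 -0.9  0.5] j [20.0, 28.0, -13.0, -0.0, -49.0, 67.0]
rot [-0.002 -0.002 -0.002] shift cm [ 0.05  0.14 -0.17]
```

Emit:
arm_command --pt "0 0 0 -0.6 0 0 1" --pt "0 0 0 -1.2 0 0 1" --pt "0 0 0 -1.8 0 0 1" --pt "0 0 0 -2.3 0 0 1" --pt "0 0 0 -2.8 0 0 1" --pt "0 0 0 -3.3 0 0 1" --pt "0 0 0 -3.8 0 0 1" --pt "0 0 0 -4.3 0 0 1"

```text
time_s: 9.1
tcp_pos: [0.5599, 0.0536, 0.0748]
ee_rot: [[0.999, -0.053, 0.005], [-0.053, -0.999, 0.003], [0.005, -0.003, -1.0]]
wrist_force: [-0.4, 0.8, -0.2]
gripper_width: 0.004
gripper_force: 0.0
```

Emit:
arm_command --pt "0 0 0 -0.4 0 0 1" --pt "0 0 0 -0.7 0 0 1" --pt "0 0 0 -0.7 0 0 1" --pt "0 0 0 -0.7 0 -1.5 0" --pt "0 0 0 -0.7 0 -3.5 -1" --pt "0 0 0 -0.7 -3 -6.5 -1" --pt "0 0 0 -0.7 -7 -8 -1" --pt "0 0 0 -0.7 -11 -8 -1"

```text
time_s: 9.77
tcp_pos: [0.5613, 0.1648, 0.1596]
ee_rot: [[0.998, -0.055, 0.013], [-0.055, -0.998, 0.006], [0.013, -0.007, -1.0]]
wrist_force: [2.0, 0.3, 0.1]
gripper_width: 0.296
gripper_force: 0.0
```

```bash
python3 d.py
python3 - <<'E'
from h import *
o=[]
for n,x,y in(('scene',175,180),('top',200,170)):
    c=cam(n);w,h=100,75;o.append(cv2.resize(c['im'][y:y+h,x:x+w],None,fx=4,fy=4,interpolation=cv2.INTER_CUBIC))
cv2.imwrite('pics/b1.png',np.hstack(o))
E
```

```text
t 9.77 p [0.5613 0.1648 0.1596] head -93.13 w 0.296 gf 0.0 F [2.  0.3 0.1] j [32.0, 20.0, -11.0, 0.0, -58.0, 55.0]
```

View pics/b1.png

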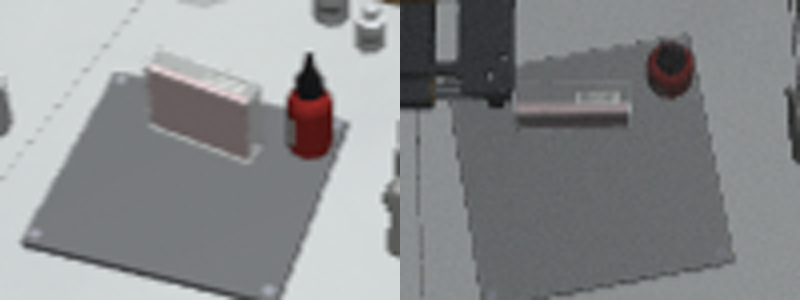

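The box (scene crop ~200,110) is still upright and unmoved, so the fingertips passed over it. They sit about 15 mm higher than nominal, as the image suggested. I'll probe the board to get the true tip height.

```bash
python3 d.py .49 .05 .06 -92.85
```

```text
t 9.87 p [0.5603 0.1686 0.1563] head -92.72 w 0.387 gf 0.0 F [-0.4 -1.  -1.5] j [33.0, 21.0, -11.0, 0.0, -58.0, 55.0]
rot [-0.006 -0.009  0.002] shift cm [-6.55 12.24  9.5 ]
```

Emit:
arm_command --pt "0 0 0 -2.5 1 0 1" --pt "0 0 0 -5 3 0 1" --pt "0 0 0 -6.5 6 1.5 1" --pt "0 0 0 -6.5 9 3.5 1" --pt "0 0 0 -6.5 12 6 1" --pt "0 0 0 -6.5 12 8.5 1" --pt "0 0 0 -6.5 12 9.5 1" --pt "0 0 0 -6.5 12 9.5 1"

```text
time_s: 10.53
tcp_pos: [0.4859, 0.0457, 0.0566]
ee_rot: [[0.999, -0.055, -0.001], [-0.055, -0.999, 0.0], [-0.001, -0.0, -1.0]]
wrist_force: [-0.4, -0.1, 0.4]
gripper_width: 0.019
gripper_force: 0.0
```

Emit:
arm_command --pt "0 0 0 0 0 0.7 1" --pt "0 0 0 0 0 1.4 1" --pt "0 0 0 0 0 2 1" --pt "0 0 0 0 0 2.5 1" --pt "0 0 0 0 0 2.8 1" --pt "0 0 0 0 0 2.9 1" --pt "0 0 0 0 0 3.0 1" --pt "0 0 0 0 0 3.0 1"

```text
time_s: 11.2
tcp_pos: [0.4882, 0.0476, 0.0293]
ee_rot: [[0.999, -0.053, 0.005], [-0.053, -0.999, 0.003], [0.005, -0.003, -1.0]]
wrist_force: [0.7, 0.4, -0.9]
gripper_width: 0.004
gripper_force: 0.0
```

Emit:
arm_command --pt "0 0 0 0 0 0.1 1" --pt "0 0 0 0 0 0.2 1" --pt "0 0 0 0 0 0.3 1" --pt "0 0 0 0 0 0.4 1" --pt "0 0 0 0 0 0.4 1"

```text
time_s: 11.62
tcp_pos: [0.4881, 0.0474, 0.0251]
ee_rot: [[0.999, -0.053, 0.005], [-0.053, -0.999, 0.003], [0.005, -0.003, -1.0]]
wrist_force: [-0.1, -0.1, 1.2]
gripper_width: 0.006
gripper_force: 0.0
```

Emit:
arm_command --pt "0 0 0 0 0 0.1 1" --pt "0 0 0 0 0 0.2 1" --pt "0 0 0 0 0 0.3 1" --pt "0 0 0 0 0 0.4 1" --pt "0 0 0 0 0 0.4 1"

```text
time_s: 12.03
tcp_pos: [0.488, 0.0474, 0.021]
ee_rot: [[0.999, -0.053, 0.005], [-0.053, -0.999, 0.003], [0.005, -0.003, -1.0]]
wrist_force: [-0.3, -0.1, 0.5]
gripper_width: 0.003
gripper_force: 0.0
```

Emit:
arm_command --pt "0 0 0 0 0 0.1 1" --pt "0 0 0 0 0 0.2 1" --pt "0 0 0 0 0 0.2 1"

```text
time_s: 12.28
tcp_pos: [0.4881, 0.0475, 0.019]
ee_rot: [[0.999, -0.053, 0.005], [-0.053, -0.999, 0.003], [0.005, -0.003, -1.0]]
wrist_force: [0.2, -0.3, -0.4]
gripper_width: 0.007
gripper_force: 0.0
```

Emit:
arm_command --pt "0 0 0 0 0 0.1 1" --pt "0 0 0 0 0 0.2 1" --pt "0 0 0 0 0 0.2 1"

```text
time_s: 12.53
tcp_pos: [0.4881, 0.0475, 0.0171]
ee_rot: [[0.999, -0.053, 0.005], [-0.053, -0.999, 0.003], [0.005, -0.003, -1.0]]
wrist_force: [-0.4, 0.7, -0.1]
gripper_width: 0.005
gripper_force: 0.0
```

Emit:
arm_command --pt "0 0 0 0 0 0.1 1" --pt "0 0 0 0 0 0.15 1" --pt "0 0 0 0 0 0.15 1"

```text
time_s: 12.78
tcp_pos: [0.4881, 0.0475, 0.0156]
ee_rot: [[0.999, -0.053, 0.005], [-0.053, -0.999, 0.003], [0.005, -0.003, -1.0]]
wrist_force: [-0.1, 0.2, -0.2]
gripper_width: 0.006
gripper_force: 0.0
```

Emit:
arm_command --pt "0 0 0 0 0 0.1 1" --pt "0 0 0 0 0 0.2 1" --pt "0 0 0 0 0 0.2 1"

```text
time_s: 13.03
tcp_pos: [0.4881, 0.0475, 0.0135]
ee_rot: [[0.999, -0.053, 0.005], [-0.053, -0.999, 0.003], [0.005, -0.003, -1.0]]
wrist_force: [0.5, 0.4, -0.4]
gripper_width: 0.001
gripper_force: 0.0
```

Emit:
arm_command --pt "0 0 0 0 0 0.1 1" --pt "0 0 0 0 0 0.2 1" --pt "0 0 0 0 0 0.2 1"

```text
time_s: 13.28
tcp_pos: [0.4881, 0.0475, 0.0115]
ee_rot: [[0.999, -0.053, 0.005], [-0.053, -0.999, 0.003], [0.005, -0.003, -1.0]]
wrist_force: [-0.7, -0.3, 0.4]
gripper_width: 0.002
gripper_force: 0.0
```

Emit:
arm_command --pt "0 0 0 0 0 0.1 1" --pt "0 0 0 0 0 0.2 1" --pt "0 0 0 0 0 0.2 1"

```text
time_s: 13.53
tcp_pos: [0.4881, 0.0475, 0.0095]
ee_rot: [[0.999, -0.053, 0.005], [-0.053, -0.999, 0.003], [0.005, -0.003, -1.0]]
wrist_force: [0.5, -0.3, 0.0]
gripper_width: 0.007
gripper_force: 0.0
```

Emit:
arm_command --pt "0 0 0 0 0 0.1 1" --pt "0 0 0 0 0 0.15 1" --pt "0 0 0 0 0 0.15 1"

```text
time_s: 13.78
tcp_pos: [0.4882, 0.0475, 0.0081]
ee_rot: [[0.999, -0.053, 0.005], [-0.053, -0.999, 0.003], [0.005, -0.003, -1.0]]
wrist_force: [1.1, 0.7, -0.2]
gripper_width: 0.009
gripper_force: 0.0
```

Emit:
arm_command --pt "0 0 0 0 0 0.1 1" --pt "0 0 0 0 0 0.1 1" --pt "0 0 0 0 0 0.2 1" --pt "0 0 0 0 0 0.2 1"

```text
time_s: 14.12
tcp_pos: [0.4882, 0.0475, 0.0061]
ee_rot: [[0.999, -0.053, 0.005], [-0.053, -0.999, 0.003], [0.005, -0.003, -1.0]]
wrist_force: [0.8, 0.0, 0.5]
gripper_width: 0.006
gripper_force: 0.0
```

Run:
```python
from h import *
s=sense();p=np.array(s['tcp_pos']);R=np.array(s['ee_rot']);print(p,s['wrist_force'])
c=cam('scene');x,y,w,h=180,175,100,75;k=8
im=cv2.resize(c['im'][y:y+h,x:x+w],None,fx=k,fy=k,interpolation=cv2.INTER_CUBIC)
for q in boxedges(-.0095,.0095,-.015,.015,-.03,.0):
    u=((proj(c,p+np.array(q)@R.T)-[x,y]+.5)*k).astype(int);cv2.line(im,tuple(map(int,u[0])),tuple(map(int,u[1])),(0,255,0),1)
cv2.imwrite('pics/g3.png',im)
```

```text
[0.48815159 0.04749558 0.00608477] [0.82374106 0.00358967 0.5304602 ]
```

View pics/g3.png

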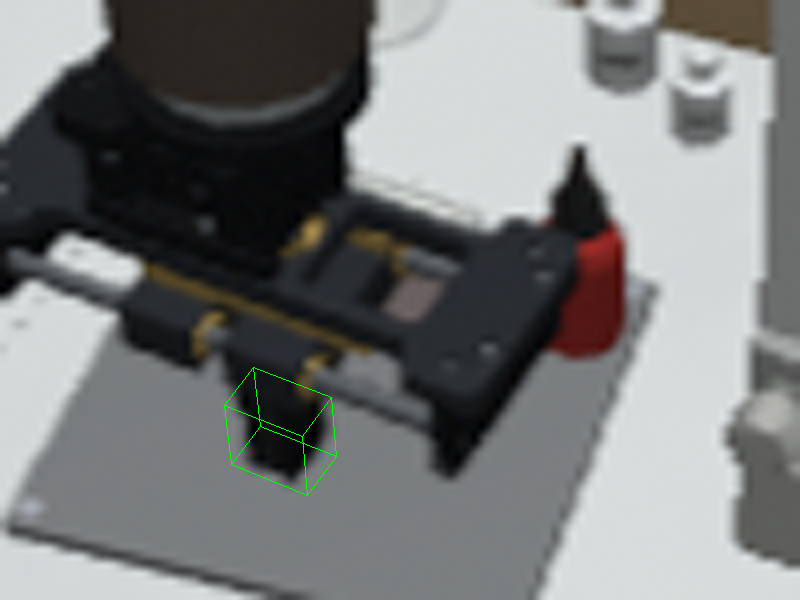

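Emit:
arm_command --pt "0 0 0 0 0 0.1 1" --pt "0 0 0 0 0 0.15 1" --pt "0 0 0 0 0 0.15 1"

```text
time_s: 14.42
tcp_pos: [0.4882, 0.0475, 0.0046]
ee_rot: [[0.999, -0.053, 0.005], [-0.053, -0.999, 0.003], [0.005, -0.003, -1.0]]
wrist_force: [0.4, 0.1, -0.9]
gripper_width: 0.005
gripper_force: 0.0
```

Emit:
arm_command --pt "0 0 0 0 0 0.1 1" --pt "0 0 0 0 0 0.15 1" --pt "0 0 0 0 0 0.15 1"

```text
time_s: 14.67
tcp_pos: [0.4884, 0.0476, 0.0036]
ee_rot: [[0.999, -0.052, 0.005], [-0.052, -0.999, 0.003], [0.005, -0.003, -1.0]]
wrist_force: [-1.8, 0.9, 3.8]
gripper_width: 0.005
gripper_force: 2.1
```

Emit:
arm_command --pt "0 0 0 0 0 -3 1" --pt "0 0 0 0 0 -6 1" --pt "0 0 0 0 0 -9 1" --pt "0 0 0 2.5 -0.3 -10 1" --pt "0 0 0 5.5 -0.5 -10 1" --pt "0 0 0 8.5 -0.7 -10 1" --pt "0 0 0 11.5 -0.9 -10 1" --pt "0 0 0 11.5 -0.9 -10 1"

```text
time_s: 15.33
tcp_pos: [0.6082, 0.0505, 0.1035]
ee_rot: [[0.999, -0.053, 0.009], [-0.053, -0.999, 0.003], [0.009, -0.003, -1.0]]
wrist_force: [0.6, 0.9, 0.3]
gripper_width: 0.005
gripper_force: 0.0
```

Emit:
arm_command --pt "0 0 0 0 0 1.5 1" --pt "0 0 0 0 0 3 1" --pt "0 0 0 0 0 4.5 1" --pt "0 0 0 0 0 5.5 1" --pt "0 0 0 0 0 5.6 1" --pt "0 0 0 0 0 5.6 1"

```text
time_s: 15.83
tcp_pos: [0.6029, 0.0502, 0.0473]
ee_rot: [[0.999, -0.053, 0.004], [-0.053, -0.999, 0.002], [0.004, -0.002, -1.0]]
wrist_force: [0.1, 0.5, 0.8]
gripper_width: 0.005
gripper_force: 0.0
```

Emit:
arm_command --pt "0 0 0 -0.6 0 0 1" --pt "0 0 0 -1.2 0 0 1" --pt "0 0 0 -1.8 0 0 1" --pt "0 0 0 -2.3 0 0 1" --pt "0 0 0 -2.8 0 0 1" --pt "0 0 0 -3.3 0 0 1" --pt "0 0 0 -3.8 0 0 1" --pt "0 0 0 -4.3 0 0 1"

```text
time_s: 16.5
tcp_pos: [0.5599, 0.0526, 0.0477]
ee_rot: [[0.999, -0.053, 0.005], [-0.053, -0.999, 0.003], [0.005, -0.003, -1.0]]
wrist_force: [0.2, 0.1, -0.6]
gripper_width: 0.003
gripper_force: 0.0
```

```bash
python3 d.py .553 .05 .1 -92.85
python3 - <<'E'
from h import *
a=cv2.imread('pics/scene0.png');c=cam('scene')
# back face of box region change
d=np.abs(c['im'].astype(int)-a).sum(2)
for (u,v) in [(215,203),(222,207),(230,210),(215,212),(210,220),(205,222),(225,222)]: print((u,v),a[v,u],c['im'][v,u])
E
```

```text
t 16.5 p [0.5599 0.0526 0.0477] head -93.02 w 0.003 gf 0.0 F [ 0.2  0.1 -0.6] j [22.0, 26.0, -21.0, -0.0, -43.0, 65.0]
rot [-0.003 -0.005 -0.003] shift cm [-0.65  0.28 -5.23]
(215, 203) [ 91  91 101] [125 124 121]
(222, 207) [ 90  91 100] [137 136 134]
(230, 210) [ 91  90 101] [129 128 126]
(215, 212) [152 153 152] [161 162 164]
(210, 220) [215 213 208] [127 124 121]
(205, 222) [139 139 136] [127 124 121]
(225, 222) [121 118 116] [126 123 122]
```

Emit:
arm_command --pt "0 0 0 0 0 -1.5 1" --pt "0 0 0 0 0 -4 0" --pt "0 0 0 0 -1 -7 -1" --pt "0 0 0 0 -4 -10 -1" --pt "0 0 0 0 -7.5 -10 -1" --pt "0 0 0 0 -11 -10 -1" --pt "0 0 0 0 -13 -10 -1" --pt "0 0 0 0 -13 -10 -1"

```text
time_s: 17.22
tcp_pos: [0.5672, 0.1859, 0.1481]
ee_rot: [[0.999, -0.049, 0.007], [-0.049, -0.999, 0.004], [0.006, -0.004, -1.0]]
wrist_force: [-0.1, -0.0, -0.4]
gripper_width: 0.447
gripper_force: 0.0
```

```bash
python3 d.py .52 .0525 .1 -183
python3 - <<'E'
from h import *
for n,(x,y,w,h) in (('scene',(195,190,55,40)),('top',(215,180,50,45))):
    c=cam(n);cv2.imwrite(f'pics/{n}_t.png',c['im']);g=c['im'][y:y+h:1,x:x+w:1].mean(2)
    print(n,x,y)
    for r in g[::2]: print(' '.join('%3d'%v for v in r[::2]))
E
```

```text
t 17.22 p [0.5672 0.1859 0.1481] head -92.79 w 0.447 gf 0.0 F [-0.1 -0.  -0.4] j [34.0, 22.0, -10.0, 0.0, -58.0, 54.0]
rot [-0.008 -0.002  1.575] shift cm [-4.09 13.57  4.73]
scene 195 190
210 210 209 205 207 210 212 211 211 210 211 211 212 212 212 212 212 212 211 211 212 212 211 211 211 210 210 211
210 209 208 201 210 210 210 209 210 209 210 211 212 212 212 212 212 212 211 211 211 212 212 212 212 211 211 210
210 211 193 210 209 211 209 210 209 209 210 211 212 211 211 211 213 212 212 211 212 212 213 212 211 211 212 211
211 204 210 211 211 211 211 211 211 211 210 211 211 211 212 212 212 212 212 211 212 212 213 211 212 211 211 212
203 209 211 211 159 160 173 195 211 211 212 212 212 213 213 213 212 212 212 212 211 211 211 211 211 212 211 131
209 211 212 195 132 155 121 121 125 139 154 185 213 213 213 213 212 212 212 212 211 211 211 212 211 212 211  47
211 211 210 157 120 121 120 120 120 120 120 121 123 128 137 163 184 212 212 211 211 210 211 211 211 211 171  29
210 211 196 122 120 120 121 121 121 120 120 121 121 121 121 121 122 124 128 151 174 195 210 210 210 210  83  50
210 211 145 120
[... 2940 characters left out ...]

 89 103 101 103 101 101 104 139 138 100  91  90  90  90  94  96  94  89  89  92 140 132 105 108 106
 88 101 101 102 101 104 100 136 137 100  87  91  92  91  92  88  90  89  89  89 138 136 105 106 107
132 102 100  99 103 101 103 137 137 100  89  94  94 101 101 104  88  91  90  91 138 136 106 105 105
140 103 100 101 101 101 104 137 137 100  89  88  92 102 103 105  93  90  88  90 138 140 105 106 105
139 104 100 102 101 103 104 136 137 134 131 130 130 129 132 129 131 131 132 132 137 137 107 106 105
137 100 105 102 101 105 101 136 138 138 137 140 139 138 138 139 139 142 139 141 144 136 104 105 105
141  96 103 102 102 104 105 106 112 110 113 113 109 112 111  89  88  86  88  87 101 109 107 102 107
```

```bash
cat > loc.py <<'E'
from h import *
from scipy.optimize import minimize
def quad(n,roi,th):
    c=cam(n);x,y,w,h=roi;g=cv2.GaussianBlur(c['im'],(3,3),0).mean(2)[y:y+h,x:x+w]
    m=(g>th).astype(np.uint8);k,l,st,_=cv2.connectedComponentsWithStats(m);i=1+st[1:,4].argmax()
    cn=max(cv2.findContours((l==i).astype(np.uint8),0,1)[0],key=cv2.contourArea)
    return c,cv2.convexHull(cn)[:,0]+[x,y]
c,hu=quad('top',(222,195,45,35),119)
p=cv2.minAreaRect(np.array([ray(c,u,.030) for u in hu],np.float32));print('top',p)
E
python3 loc.py; sed 's/cam(n);/dict(cam(n),im=cv2.imread("pics\/scene_t.png"));/; s/quad(.top.*/quad("scene",(198,200,46,45),150)/' loc.py > l2.py; python3 l2.py
```

```text
top ((0.5140876173973083, 0.05482734739780426), (0.07909214496612549, 0.059602100402116776), 86.5898208618164)
top ((0.5138218402862549, 0.051137860864400864), (0.08311720192432404, 0.0650627613067627), 87.4765625)
```

```bash
python3 d.py .515 .053 .10 -183
```

```text
t 17.42 p [0.5664 0.1814 0.1477] head -93.06 w 0.636 gf 0.0 F [-0.1 -0.6  0.9] j [33.0, 22.0, -10.0, 0.0, -58.0, 54.0]
rot [-5.00e-03 -1.00e-03  1.57e+00] shift cm [-4.47 13.11  4.72]
```

Emit:
arm_command --pt "0 0 0.12 -0.5 1 0 -1" --pt "0 0 0.24 -1 3 0 -1" --pt "0 0 0.36 -2 5 0 -1" --pt "0 0 0.48 -3 7 0 -1" --pt "0 0 0.6 -4 9 0 -1" --pt "0 0 0.72 -4.5 11 0 -1" --pt "0 0 0.84 -4.5 13 1 -1" --pt "0 0 0.96 -4.5 13.1 2 -1"

```text
time_s: 18.08
tcp_pos: [0.5141, 0.0502, 0.1279]
ee_rot: [[0.521, -0.854, 0.006], [-0.854, -0.521, 0.003], [0.001, -0.007, -1.0]]
wrist_force: [-1.0, 0.4, 0.4]
gripper_width: 0.998
gripper_force: 0.0
```

Emit:
arm_command --pt "0 0 0.12 0 0 0.5 -1" --pt "0 0 0.24 0 0 1 -1" --pt "0 0 0.36 0 0 1.5 -1" --pt "0 0 0.48 0 0 2 -1" --pt "0 0 0.6 0 0 2.5 -1" --pt "0 0 0.61 0 0 2.7 -1" --pt "0 0 0.61 0 0 2.7 -1"

```text
time_s: 18.67
tcp_pos: [0.5146, 0.0527, 0.1]
ee_rot: [[-0.051, -0.999, 0.004], [-0.999, 0.051, 0.002], [-0.002, -0.004, -1.0]]
wrist_force: [-0.5, -1.0, -0.1]
gripper_width: 0.999
gripper_force: 0.0
```

```bash
python3 d.py .515 .053 .007 -183
```

```text
t 18.67 p [0.5146 0.0527 0.1   ] head 177.08 w 0.999 gf 0.0 F [-0.5 -1.  -0.1] j [24.0, 19.0, -24.0, -0.0, -47.0, -27.0]
rot [-0.004  0.002  0.001] shift cm [-0.01 -0.    9.3 ]
```

Emit:
arm_command --pt "0 0 0 0 0 2 -1" --pt "0 0 0 0 0 4.5 -1" --pt "0 0 0 0 0 7 -1" --pt "0 0 0 0 0 8.5 -1" --pt "0 0 0 0 0 9.2 -1" --pt "0 0 0 0 0 9.2 -1" --pt "0 0 0 0 0 9.2 1" --pt "0 0 0 0 0 9.2 1"

```text
time_s: 19.33
tcp_pos: [0.5167, 0.0543, 0.0096]
ee_rot: [[-0.051, -0.999, 0.008], [-0.999, 0.051, 0.004], [-0.004, -0.007, -1.0]]
wrist_force: [-0.1, -0.0, 0.5]
gripper_width: 0.923
gripper_force: 0.0
```

Emit:
arm_command --pt "0 0 0 0 0 0 1" --pt "0 0 0 0 0 0 1" --pt "0 0 0 0 0 0 1" --pt "0 0 0 0 0 0 1" --pt "0 0 0 0 0 0 1" --pt "0 0 0 0 0 0 1"

```text
time_s: 19.83
tcp_pos: [0.516, 0.0543, 0.0092]
ee_rot: [[-0.052, -0.999, 0.006], [-0.999, 0.052, 0.003], [-0.003, -0.006, -1.0]]
wrist_force: [-1.6, -1.0, 5.2]
gripper_width: 0.713
gripper_force: 30.0
```

Emit:
arm_command --pt "0 0 0 0 0 -1 1" --pt "0 0 0 0 0 -3 1" --pt "0 0 0 0 0 -6 1" --pt "0 0 0 0 0 -9 1" --pt "0 0 0.1 0 0 -12 1" --pt "0 0 0.2 0 0 -14 1" --pt "0 0 0.3 0 0 -14 1" --pt "0 0 0.4 0 0 -14 1"

```text
time_s: 20.5
tcp_pos: [0.5156, 0.054, 0.1507]
ee_rot: [[-0.441, -0.897, 0.009], [-0.897, 0.441, 0.005], [-0.008, -0.006, -1.0]]
wrist_force: [-0.6, 0.4, -0.8]
gripper_width: 0.718
gripper_force: 30.0
```

```bash
python3 d.py .4647 .3452 .12 -253
```

```text
t 20.5 p [0.5156 0.054  0.1507] head 153.82 w 0.718 gf 29.98666763305664 F [-0.6  0.4 -0.8] j [24.0, 15.0, -20.0, -0.0, -54.0, -50.0]
rot [-0.002  0.01   0.817] shift cm [-23.86  17.43   3.15]
```

Emit:
arm_command --pt "0 0 0.1 -2.5 1.8 0 1" --pt "0 0 0.2 -5 3.6 0 1" --pt "0 0 0.3 -8 5.8 0 1" --pt "0 0 0.4 -11 8 0 1" --pt "0 0 0.5 -14 10.2 0 1" --pt "0 0 0.6 -17 12.4 0 1" --pt "0 0 0.7 -20 14.6 0 1" --pt "0 0 0.82 -23 16.8 0.5 1"

```text
time_s: 21.17
tcp_pos: [0.4639, 0.336, 0.1452]
ee_rot: [[-0.957, -0.29, 0.007], [-0.29, 0.957, 0.004], [-0.008, 0.002, -1.0]]
wrist_force: [1.6, -1.0, -0.0]
gripper_width: 0.713
gripper_force: 30.0
```

Emit:
arm_command --pt "0 0 0 0 0 0 1" --pt "0 0 0 0 0 0.5 1" --pt "0 0 0 0 0 1 1" --pt "0 0 0 0 0 1 1"

```text
time_s: 21.5
tcp_pos: [0.4636, 0.3322, 0.1325]
ee_rot: [[-0.956, -0.294, 0.003], [-0.294, 0.956, 0.0], [-0.003, -0.0, -1.0]]
wrist_force: [-1.0, 0.3, -2.1]
gripper_width: 0.716
gripper_force: 30.0
```

```bash
python3 d.py .4647 .3452 .07 -253
```

```text
t 21.5 p [0.4636 0.3322 0.1325] head 107.07 w 0.716 gf 29.99481976032257 F [-1.   0.3 -2.1] j [52.0, 21.0, -14.0, 0.0, -54.0, -125.0]
rot [-0.     0.003  0.001] shift cm [-0.47  1.21  6.25]
```

Emit:
arm_command --pt "0 0 0 -0.2 0.6 1.5 1" --pt "0 0 0 -0.4 1.2 3 1" --pt "0 0 0 -0.4 1.2 5 1" --pt "0 0 0 -0.4 1.2 7 1" --pt "0 0 0 -0.4 1.2 7.7 1" --pt "0 0 0 -0.4 1.2 7.7 1" --pt "0 0 0 -0.4 1.2 7.7 1"

```text
time_s: 22.08
tcp_pos: [0.4656, 0.3462, 0.0574]
ee_rot: [[-0.956, -0.294, 0.005], [-0.294, 0.956, 0.002], [-0.006, 0.001, -1.0]]
wrist_force: [0.5, -0.5, -0.4]
gripper_width: 0.716
gripper_force: 30.0
```

```bash
python3 d.py .4647 .3452 .041 -253
python3 - <<'E'
from h import *
s=sense();p=np.array(s['tcp_pos']);R=np.array(s['ee_rot']);o=[]
n=[.4934,.354,np.radians(17)]
for m,x,y in(('scene',88,155),('top',85,180)):
    c=cam(m);w,h=80,80;k=5;im=cv2.resize(c['im'][y:y+h,x:x+w],None,fx=k,fy=k,interpolation=cv2.INTER_CUBIC)
    L=[(T(n,q,.024),(0,255,0)) for q in boxedges(-.056,-.041,-.03,.03,0,.01)+boxedges(.027,.043,-.032,.032,0.01,.04)+boxedges(-.056,.06,-.042,.042,-.017,-.016)]
    L+=[(p+np.array(q)@R.T,(0,255,255)) for q in boxedges(-.041,.041,-.031,.031,-.021,.001)]
    for q,col in L:
        u=((proj(c,q)-[x,y]+.5)*k).astype(int);cv2.line(im,tuple(map(int,u[0])),tuple(map(int,u[1])),col,1)
    o.append(im)
cv2.imwrite('pics/n1.png',np.hstack(o))
E
```

```text
t 22.08 p [0.4656 0.3462 0.0574] head 107.08 w 0.716 gf 29.99510943889618 F [ 0.5 -0.5 -0.4] j [53.0, 27.0, -18.0, 0.0, -45.0, -126.0]
rot [0.001 0.006 0.001] shift cm [ 0.13 -0.07  1.64]
```

View pics/n1.png

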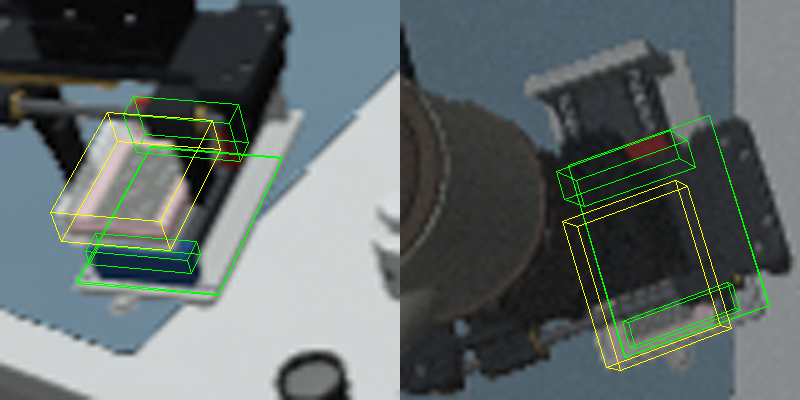

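The held box (scene ~130,185) is in line with the nest. The stop (~145,258) and carriage match the model to about 2–3 mm. Next I'll lower just above stop height and push the carriage back.

Emit:
arm_command --pt "0 0 0 0.1 -0.1 0.5 1" --pt "0 0 0 0.1 -0.1 1 1" --pt "0 0 0 0.1 -0.1 1.5 1" --pt "0 0 0 0 -0.1 1.6 1" --pt "0 0 0 -0.4 -0.1 1.6 1" --pt "0 0 0 -0.8 -0.1 1.6 1" --pt "0 0 0 -1.0 -0.1 1.6 1" --pt "0 0 0 -1.0 -0.1 1.6 1"

```text
time_s: 22.85
tcp_pos: [0.4758, 0.3494, 0.0411]
ee_rot: [[-0.956, -0.294, 0.006], [-0.294, 0.956, 0.003], [-0.007, 0.001, -1.0]]
wrist_force: [-0.2, -0.1, -0.8]
gripper_width: 0.716
gripper_force: 30.0
```

Emit:
arm_command --pt "0 0 0 -0.3 0 0 1" --pt "0 0 0 -0.6 0 0 1" --pt "0 0 0 -0.6 0 0 1"

```text
time_s: 23.1
tcp_pos: [0.4813, 0.351, 0.0412]
ee_rot: [[-0.956, -0.294, 0.006], [-0.294, 0.956, 0.003], [-0.007, 0.001, -1.0]]
wrist_force: [0.9, -0.8, -0.1]
gripper_width: 0.714
gripper_force: 30.0
```

Emit:
arm_command --pt "0 0 0 -0.3 0 0 1" --pt "0 0 0 -0.6 0 0 1" --pt "0 0 0 -0.6 0 0 1"

```text
time_s: 23.35
tcp_pos: [0.4859, 0.352, 0.0408]
ee_rot: [[-0.956, -0.294, 0.003], [-0.294, 0.956, 0.001], [-0.004, 0.0, -1.0]]
wrist_force: [-2.5, -1.0, 0.2]
gripper_width: 0.714
gripper_force: 30.0
```

```bash
python3 d.py .4934 .354 .041 -253
```

```text
t 23.35 p [0.4859 0.352  0.0408] head 107.09 w 0.714 gf 29.994125068187714 F [-2.5 -1.   0.2] j [51.0, 30.0, -16.0, 0.0, -45.0, -124.0]
rot [0.    0.004 0.001] shift cm [-0.77 -0.03 -0.02]
```

Emit:
arm_command --pt "0 0 0 -0.3 0 0 1" --pt "0 0 0 -0.7 0 0 1" --pt "0 0 0 -1.1 0 0 1" --pt "0 0 0 -1.5 0 0 1" --pt "0 0 0 -1.8 0 0 1" --pt "0 0 0 -2.0 0 0 1" --pt "0 0 0 -2.0 0 0 1"

```text
time_s: 23.93
tcp_pos: [0.5047, 0.3575, 0.0407]
ee_rot: [[-0.956, -0.294, 0.003], [-0.294, 0.956, 0.001], [-0.003, -0.0, -1.0]]
wrist_force: [-5.8, -0.7, 1.0]
gripper_width: 0.713
gripper_force: 30.0
```

Emit:
arm_command --pt "0 0 0 0 0 0.3 1" --pt "0 0 0 0 0 0.6 1" --pt "0 0 0 0 0 0.9 1" --pt "0 0 0 0 0 1.1 1" --pt "0 0 0 0 0 1.2 1" --pt "0 0 0 0 0 1.3 1" --pt "0 0 0 0 0 1.3 1"

```text
time_s: 24.52
tcp_pos: [0.5044, 0.3572, 0.0276]
ee_rot: [[-0.956, -0.294, 0.002], [-0.294, 0.956, 0.0], [-0.002, -0.001, -1.0]]
wrist_force: [-4.8, -2.4, 1.9]
gripper_width: 0.716
gripper_force: 30.0
```

```bash
python3 d.py .4934 .354 .025 -253
```

```text
t 24.52 p [0.5044 0.3572 0.0276] head 107.08 w 0.716 gf 29.993566274642944 F [-4.8 -2.4  1.9] j [50.0, 32.0, -13.0, 0.0, -44.0, -123.0]
rot [-0.001  0.002  0.001] shift cm [1.15 0.01 0.25]
```

Emit:
arm_command --pt "0 0 0 0 0 0.1 1" --pt "0 0 0 0 0 0.15 1" --pt "0 0 0 0 0 0.15 1"

```text
time_s: 24.77
tcp_pos: [0.5045, 0.3573, 0.0262]
ee_rot: [[-0.956, -0.294, 0.002], [-0.294, 0.956, 0.0], [-0.002, -0.0, -1.0]]
wrist_force: [-4.9, -1.6, 1.6]
gripper_width: 0.711
gripper_force: 30.0
```

Emit:
arm_command --pt "0 0 0 0 0 0.05 1" --pt "0 0 0 0 0 0.1 1" --pt "0 0 0 0 0 0.1 1"

```text
time_s: 25.02
tcp_pos: [0.5045, 0.3573, 0.0254]
ee_rot: [[-0.956, -0.294, 0.003], [-0.294, 0.956, 0.0], [-0.003, -0.0, -1.0]]
wrist_force: [-4.5, -2.4, 2.7]
gripper_width: 0.716
gripper_force: 30.0
```

Emit:
arm_command --pt "0 0 0 0 0 0.05 1" --pt "0 0 0 0 0 0.1 1" --pt "0 0 0 0 0 0.1 1"

```text
time_s: 25.27
tcp_pos: [0.5045, 0.3573, 0.0253]
ee_rot: [[-0.956, -0.294, 0.003], [-0.294, 0.956, 0.0], [-0.003, -0.001, -1.0]]
wrist_force: [-7.7, -1.4, 5.5]
gripper_width: 0.712
gripper_force: 30.0
```

Emit:
arm_command --pt "0 0 0 0 0 0.05 1" --pt "0 0 0 0 0 0.1 1" --pt "0 0 0 0 0 0.1 1"

```text
time_s: 25.52
tcp_pos: [0.5045, 0.3573, 0.0253]
ee_rot: [[-0.956, -0.294, 0.003], [-0.294, 0.956, 0.0], [-0.003, -0.001, -1.0]]
wrist_force: [-8.5, -2.3, 10.8]
gripper_width: 0.718
gripper_force: 30.0
```

Emit:
arm_command --pt "0 0 0 0 0 -0.15 1" --pt "0 0 0 0.2 0 -0.15 1" --pt "0 0 0 0.4 0 -0.15 1" --pt "0 0 0 0.5 0 -0.15 1" --pt "0 0 0 0.5 0 -0.15 1"

```text
time_s: 25.93
tcp_pos: [0.5007, 0.3562, 0.0254]
ee_rot: [[-0.956, -0.294, 0.005], [-0.294, 0.956, 0.002], [-0.005, 0.0, -1.0]]
wrist_force: [-3.4, -2.7, 4.7]
gripper_width: 0.712
gripper_force: 30.0
```

Emit:
arm_command --pt "0 0 0 0.1 0 0 1" --pt "0 0 0 0.2 0 0 1" --pt "0 0 0 0.2 0 0 1"

```text
time_s: 26.18
tcp_pos: [0.4992, 0.3562, 0.0254]
ee_rot: [[-0.956, -0.294, 0.006], [-0.294, 0.956, 0.003], [-0.006, 0.001, -1.0]]
wrist_force: [-1.6, -3.1, 5.3]
gripper_width: 0.711
gripper_force: 30.0
```

Emit:
arm_command --pt "0 0 0 0.1 0 0 1" --pt "0 0 0 0.15 0 0 1" --pt "0 0 0 0.15 0 0 1"

```text
time_s: 26.43
tcp_pos: [0.4977, 0.3561, 0.0254]
ee_rot: [[-0.956, -0.295, 0.006], [-0.295, 0.956, 0.003], [-0.006, 0.001, -1.0]]
wrist_force: [-1.1, -3.4, 4.9]
gripper_width: 0.716
gripper_force: 30.0
```

Emit:
arm_command --pt "0 0 0 0.1 0 -0.05 1" --pt "0 0 0 0.15 0 -0.05 1" --pt "0 0 0 0.15 0 -0.05 1"

```text
time_s: 26.68
tcp_pos: [0.4969, 0.3559, 0.0254]
ee_rot: [[-0.956, -0.294, 0.007], [-0.294, 0.956, 0.004], [-0.008, 0.002, -1.0]]
wrist_force: [3.1, -4.0, -0.2]
gripper_width: 0.71
gripper_force: 30.0
```

Emit:
arm_command --pt "0 0 0 0.1 0 0 1" --pt "0 0 0 0.15 0 0 1" --pt "0 0 0 0.15 0 0 1"

```text
time_s: 26.93
tcp_pos: [0.4969, 0.3559, 0.0256]
ee_rot: [[-0.956, -0.295, 0.009], [-0.295, 0.956, 0.005], [-0.01, 0.002, -1.0]]
wrist_force: [7.9, -3.6, -2.7]
gripper_width: 0.711
gripper_force: 30.0
```

Emit:
arm_command --pt "0 0 0 -0.1 0 0.05 1" --pt "0 0 0 -0.15 0 0.05 1" --pt "0 0 0 -0.15 0 0.05 -1" --pt "0 0 0 -0.15 0 0.05 -1" --pt "0 0 0 -0.15 0 0.05 -1" --pt "0 0 0 -0.15 0 0.05 -1" --pt "0 0 0 -0.15 0 0.05 -1" --pt "0 0 0 -0.15 0 0.05 -1"

```text
time_s: 27.6
tcp_pos: [0.4958, 0.3556, 0.025]
ee_rot: [[-0.956, -0.295, 0.005], [-0.295, 0.956, 0.003], [-0.006, 0.001, -1.0]]
wrist_force: [-0.1, -0.5, 0.5]
gripper_width: 0.984
gripper_force: 0.0
```

Emit:
arm_command --pt "0 0 0 0 0 0 -1" --pt "0 0 0 0 0 -1 -1" --pt "0 0 0 0 0 -3 -1" --pt "0 0 0 0 0 -6 -1" --pt "0 0 0 0 0 -9 -1" --pt "0 0 0 0 0 -12 -1" --pt "0 0 0 0 0 -15 -1" --pt "0 0 0 0 0 -17 -1"

```text
time_s: 28.27
tcp_pos: [0.496, 0.3555, 0.1997]
ee_rot: [[-0.956, -0.295, 0.009], [-0.295, 0.956, 0.006], [-0.011, 0.003, -1.0]]
wrist_force: [1.0, -0.4, -0.5]
gripper_width: 0.998
gripper_force: 0.0
```

Emit:
arm_command --pt "0 0 0 1.9 3.1 -0.5 -1" --pt "0 0 0 3.8 6.2 -1 -1" --pt "0 0 0 5.7 9.4 -1.5 -1" --pt "0 0 0 7.6 12.5 -2 -1" --pt "0 0 0 9.4 15.6 -2 -1" --pt "0 0 0 11.3 18.8 -2 -1" --pt "0 0 0 13.1 22 -2 -1" --pt "0 0 0 14.9 25 -2 -1"

```text
time_s: 28.93
tcp_pos: [0.2775, 0.5511, 0.2157]
ee_rot: [[-0.956, -0.295, 0.005], [-0.295, 0.956, 0.004], [-0.006, 0.002, -1.0]]
wrist_force: [0.0, 0.3, 0.3]
gripper_width: 0.998
gripper_force: 0.0
```

```bash
python3 d.py
python3 - <<'E'
from h import *
for n,(x,y,w,h) in (('scene',(92,160,62,52)),('top',(110,188,46,64))):
    c=cam(n);cv2.imwrite(f'pics/{n}_f.png',c['im']);im=c['im'][y:y+h,x:x+w].astype(int)
    print(n)
    for r in im[::2]:
        print(''.join(('R' if v[2]>1.6*v[1] and v[2]>40 else 'B' if v[0]>1.9*v[2] and v[0]>1.35*v[1] else 'm' if v[0]>1.3*v[2] else '%x'%(v.mean()//16)) for v in r))
a={n:cv2.imread(f'pics/{n}0.png').astype(int) for n in('scene','top')}
C=cam('top');S=cam('scene')
print('weight expect px',proj(S,[(.51,.205,0),(.51,.205,.066)]),proj(C,[(.51,.205,0),(.51,.205,.066)]))
u=proj(C,[(.51,.205,.05)])[0].astype(int);
for r in C['im'][u[1]-14:u[1]+14,u[0]-14:u[0]+14].mean(2):print(''.join('%x'%int(v//16) for v in r))
u=proj(S,[(.51,.205,.033)])[0].astype(int);
for r in S['im'][u[1]-20:u[1]+20,u[0]-14:u[0]+14].mean(2):print(''.join('%x'%int(v//16) for v in r))
E
```

```text
t 28.93 p [0.2775 0.5511 0.2157] head 107.14 w 0.998 gf 0.0 F [0.  0.3 0.3] j [78.0, 21.0, -1.0, 0.0, -67.0, -151.0]
sceneTraceback (most recent call last):
  File "<stdin>", line 6, in <module>
  File "<stdin>", line 6, in <genexpr>
TypeError: %x format: an integer is required, not numpy.float64
```

```bash
cat > v.py <<'E'
from h import *
for n,(x,y,w,h) in (('scene',(92,160,62,52)),('top',(110,188,46,64))):
    c=cam(n);cv2.imwrite(f'pics/{n}_f.png',c['im']);im=c['im'][y:y+h,x:x+w].astype(int)
    print(n)
    for r in im[::2]:
        print(''.join(('R' if v[2]>1.6*v[1] and v[2]>40 else 'B' if v[0]>1.9*v[2] and v[0]>1.35*v[1] else 'm' if v[0]>1.3*v[2] else '%x'%int(v.mean()//16)) for v in r))
C=cam('top');S=cam('scene')
for c,z,d in((C,.05,14),(S,.033,22)):
    u=proj(c,[(.51,.205,z)])[0].astype(int);print(u,proj(c,[(.51,.205,0),(.51,.205,.066)]).round())
    for r in c['im'][u[1]-d:u[1]+d,u[0]-14:u[0]+14].mean(2):print(''.join('%x'%int(v//16) for v in r))
E
python3 v.py
```

```text
scene
4322233222222221100mmmmmmmmmmmmmmmmmmmmmmmmmmmmmmmmmmmmmmmmmmm
111111212222221100mmmmmmmmmmmmmmmmmmmmmmmmmmmmmmmmmmmmmmmmmmmm
55555431111111110mmmmmmmmmmm9bbbbbbbb9mmmmmmmmmmmmmmmmmmmmmmmm
5444332101111112mmmmmmmmmmmm7666667889aabbbbbbbbbba8mmmmmmmmmm
mmmmmmmmmmmmmmmmmmmmmmmmmmmmm65555555555555555556556mmmmmmmmmm
mmmmmmmmmmmmmmmmmmmmmmmmmmmmm863333355555555433455578mmmmmmmmm
mmmmmmmmmmmmmmmmmmmmmmm7RRRRRRRRRRRRRRRRRRRR333245556mmmmmmmmm
mmmmmmmmmmmmmmmmmmmmmmm6RRRRRRRRRRRRRRRRRRRRR224555567mmmmmmmm
mmmmmmmmmmmmmmmmmmmmmmm6RRRRRRRRRRRRRRRRRRRRRR34455556mmmmmmmm
mmmmmmmmmmmmmmmmmmmmmmmm6RRRRRRRRRRRRRRRRRRRRR22345557ab9mmmmm
mmmmmmmmmmmmmmmmmmmmmmmmaa998888898998886654RRR16abbbbb87mmmmm
mmmmmmmmmmmmmmmmmmmmmmmbca89999989999899988974R6abbbbb87mmmmmm
mmmmmmmmmmmmmmmmmmmmmmbcbbbcbbbbbccccbbbbbb9647abbbbb87mmmmmm9
mmmmmmmmmmmmmmmmmmmmaccbbccb987778878878aca767abbbbb87mmmmmacc
mmmmmmmmmmmmmmmmmmmbccbbcca878878877788aca768abbbbb87mmmmacccc
mmmmmmmmmmmmmmmmmmacbbbcca888778877788aca768abbbbb97mmmm9ccccc
mmmmmmmmmmmmmmmmmab9abcca877887788778aca668abbbbb86mmm9ccccccc
mmmmmmmmmmmmmmmmbc9abcc
[... 3513 characters left out ...]
cccc
cccccccccccb9788acdddaaccccc
ccccccccccccccbccdddb7accccc
ccccccccabcccddddddc858bcccc
cccccccca8acdcdddda7657bcccc
ccccccccb8678aa98766666acccc
ccccccccc95667766666665acccc
ccccccccca66666666666659cccc
ccccccccca65666666666557bccc
cccccccccb74566666665557bccc
cccccccccc94456666666556accc
cccccccccca6556666665558bccc
cccccccccca756666666655acccc
ccccccccccc956666666658bcccc
cccccccccccb866666667acccccc
cccccccccccccb977789bccccccb
cccccccccccccccccccccccccccc
cccccccccccccccccccccccccccc
cccccccccccccccccccccccccbbc
cccccccccccccccccccccccccccc
cccccccccccccccccccccccccccc
cccccccccccccccccccccccbbccc
cccccccccccccccccccccccccccc
cccccccccccccccccccccccccccc
ccccccccccccccccccccbabccccc
```

Run:
```python
from h import *
S=cam('scene');C=cam('top')
def loc(c,uv,z):
    q=ray(c,uv,z)-[.4969,.3559];a=np.radians(17);return (np.array([[np.cos(a),np.sin(a)],[-np.sin(a),np.cos(a)]])@q*1000).round(1)
print('S box near L,R',loc(S,(106,198),.046),loc(S,(128.5,200),.046),'far L,R',loc(S,(116.5,180.5),.046),loc(S,(136,183),.046))
print('S stop top L,R',loc(S,(106,203.5),.034),loc(S,(127.5,206),.034),'carr top L,R',loc(S,(115.5,173),.064),loc(S,(136,173),.064))
print('C box near L,R',loc(C,(126,242),.046),loc(C,(147.5,235),.046),'far L,R',loc(C,(118.5,216),.046),loc(C,(140,208.5),.046))
print('C stop L,R',loc(C,(127.5,245),.034),loc(C,(150,238),.034),'carr L,R',loc(C,(114,210.5),.064),loc(C,(136.5,202.5),.064))
```

```text
S box near L,R [-44.3  27.9] [-44.6 -38.2] far L,R [30.5 25.5] [ 26.5 -35.7]
S stop top L,R [-54.2  27.1] [-56.6 -36.9] carr top L,R [43.2 28.9] [ 50.2 -31.4]
C box near L,R [-40.   31.8] [-42.1 -28.2] far L,R [35.8 31.5] [ 35.3 -29.8]
C stop L,R [-46.9  33.8] [-50.  -29.3] carr L,R [49.6 33.5] [ 49.6 -29.8]
```

```bash
python3 -c "from station import *;print(finish_job())"
```

```text
the job is handed in; nothing more can be done
None
```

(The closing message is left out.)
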